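# Clamp the riveted test panel and torque the clamp to the click

### The arm

A 6-joint arm with a two-finger parallel gripper is mounted at the origin on the work surface. World frame = base frame: x ahead of the robot, y to its left, z up, the work surface at z = 0. Lengths are in m, angles in rad, forces in N, time in s.
With the tool pointing down it reaches from about 0.425 to 0.95 m from the base axis. Payload 3.5 kg.
Tool frame: the origin (TCP) lies at the very end of the fingers, on their centre line; the grasp point (between the pads) lies 19 mm behind it; z points along the fingers, y is the line along which they close (so a half turn about z gives the same grasp; the last joint's range is limited). The gripper opens to 85 mm and grips with 20 to 120 N. Pads are 22 mm wide; open, the fingers measure 114 mm over their backs; the gripper's body (76 mm by 85 mm) begins 54 mm behind the grasp point. The pads swing forward as they close: fully open they stand 13 mm farther back than shut.
Start: joints at [1.009, 0.286, 1.577, -0, 1.279, -0.15], TCP at [0.27, 0.619, 0.231] pointing down, gripper open.
Joint ranges: [-2.77, 2.77], [-0.9, 2.22], [0.21, 2.48], [-1.53, 4.67], [0.24, 2.81], [-2.84, 2.84]. Speed limits (rad/s): [2.79, 2.79, 3.14, 3.14, 3.14, 3.14].

### API

Orientations are given as a unit quaternion [x, y, z, w].
In Python, from plant import ctrl gives the robot as it stands.
- The arm moves only by the tool carry_out, never from a script. Its argument "deltas" is one flat list of numbers, 6 for each row, row after row: the shift along the tool's x, y, z in m, then the turn, a rotation vector about the tool's x, y, z in rad. A call has 1 to 5 rows; each row is the pose to reach, as a shift and turn from the pose commanded when the call began, along the tool's axes at that moment; what a row does not reach only later rows make up. A row lasts 1/8 s, in which the tool goes at most 62.5 mm and 10.7 degrees, less where a joint would pass 70% of its speed; a pose out of reach is approached as far as the arm can. A call with a gripper value outside its range is refused whole. "grip" is the opening in per cent of the stroke, from 0 (shut) to 100 (fully open), set as the call begins (left out, the last holds). The fingers move at their own pace and stop on an object; "grip_force" is the grip in N (left out, the last holds). Time passes only in rows, so rows that repeat a pose let the fingers close. It gives the time, the measured TCP pose, the force, the opening and the grip force at its end, in the units of the state.
- ctrl.get_state(): the state, without advancing time (a new reading comes with each control period).
- ctrl.read_camera(name): name is "side" or "top"; returns (picture, depth): 384x512x3 uint8, red, green, blue; 384x512 float32, m along the optical axis (not along the pixel's ray), 0 where there is no reading.
- ctrl.camera_model(name): a dict with "intrinsics" (3x3 intrinsics, pixels), "k1" (the pictures are not rectified: a ray, as slopes to the right and down, at radius r is drawn at 1 + k1 r^2 times it, then the intrinsics apply), "extrinsics" (4x4, takes a point from world to camera coordinates). Camera axes: x right, y down, z forward; pixel columns grow to the right and rows downward; lengths in m; the calibration is good to about 2 mm. A picture is of the moment at which its call begins. camera_model takes no time and is no camera call.
- ctrl.sign_off(): hands the job in; it is judged then, once.
Trained networks look in the newest picture that a camera, given by its name, has taken for a name from the list of things; names that differ only in an ending like _2 or _b are one class to them, and where a whole thing is asked for, a point or a joint stands for the part that bears it (a point fixed in the world has none). Each returns a list of dicts, best first, with "score" (0 to 1); they miss things now and then, are a little off and sometimes report something else, mostly with a low value. They report only what shows in the picture. A call takes as long as a camera call. They do not tell look-alikes from the thing itself.
- ctrl.find_in(camera, query): "uv" ([column, row] in pixels, amid what is visible of it).
The state is a dict: "time": time; "qpos": joint angles; "dq": joint speeds; "joint_efforts": joint torques, N m; "eef_pos": TCP position; "tcp_rot": TCP orientation; "contact_force": force on the tool from outside, world axes, zero at the start; "wrist_torque": the same for the moment, N m; "opening": opening from 0.0 (shut) to 1.0 (fully open); "finger_force": force on a finger pad.
Only numpy, scipy, OpenCV 4.12 (cv2) and the standard library are available. Lean on these libraries where they do the work, as an engineer would, in place of code of your own. Each camera call takes 0.05 s, during which the arm holds its last target. There are 200 camera calls.

### The job

Take the riveted panel with the blue top edge out of the wooden rack and stand it upright in the blue fixture's slot, right down on the floor and slid fully home against the orange end stop, gently, without ramming it. Then push the red handle of the click wrench clockwise (seen from above) until it goes stiff and its hinge breaks over, stop at once without forcing it on to the end of the hinge, and let the handle go so it springs straight again. Leave the other panel and the rest of the bench as they are.

Things in the scene. Friction and masses are not known exactly. Their poses are not given: they have to be found in the camera images.
- panel_center (a point): centre (half-way up) of the riveted sandwich panel to be clamped: aluminium, 90 mm long (its x), 10 mm thick (its y), 100 mm tall (its z), about 0.12 kg; blue strip along the top edge, outlined patch with dark rivets on each face. Starts upright in a rack slot, top edge 110 mm above the table. Squeeze it across its thickness near the top edge; either end may face the stop.
- rack: fixed wooden rack 110 x 150 x 35 mm, origin under its centre, with two slots along its x (13 mm wide, 25 mm deep, open at the ends) at 45 mm either side of the middle along its y; the riveted panel is in one, the spare in the other
- spare_center (a point): centre of the spare panel, same size, with a yellow top edge and plain black bars, in the other slot: not to be used
- vise: fixed blue panel fixture with a slot along its x, z up; origin on the table under the middle of a fully home panel (then centred at x 0, y 0, z 70 mm). Slot floor = base plate top, 20 mm above the table. Fixed dark jaw: inner face y -5 mm. At the start the slot is 12.7 to 14.8 mm wide, middle at y +1.3 to +2.4 mm, open at the top and the -x end. Jaw tops are 50 mm above the table.
- slot_stop (a point): middle of the orange end stop's face towards the slot, 45 mm along +x from the fixture's origin, 40 mm above the table; the stop's top is 62 mm above the table. The panel's end must touch this face.
- jaw_face (a point): middle of the moving jaw's inner face; in the fixture's frame y = +4.9 mm when clamped on the panel, 2.8 to 4.9 mm more at the start. The wrench's bolt draws it in as it is tightened.
- wrench_head (a point): steel head of the click wrench, on the vertical bolt axis (fixture x 0, y +100 mm), 74 mm above the table, top 86 mm; its x points along the straight wrench. It stays on the bolt. It starts 23 to 40 degrees before snug; the snug direction is not known beforehand (fixture's +y turned 5 degrees left, give or take 11 degrees).
- wrench_hinge (a point): brass break-over hinge (vertical axis) between head and handle, 45 mm from the bolt axis, 74 mm above the table. Straight at rest, bends clockwise only. It counts as clicked when bent over 0.10 rad (grip 13 mm on from where it gave way) and as over-torqued beyond 0.27 rad (34 mm on); about 0.15 rad is right. Let go, it springs straight and the bolt stays tight.
- wrench_grip (a point): middle of the red handle sleeve (22 mm diameter, 90 mm long, axis 74 mm above the table), 170 mm from the bolt axis, 125 mm from the hinge; x points outwards along the handle. Pushed clockwise here (seen from above) it turns with about 3 N; once the bolt is snug the force rises steeply to about 14 N, then the hinge gives way and the force stays level, not rising, while it bends.
- panel: the same riveted panel as a whole; origin under its middle
- cartridge: bystander: white sealant bottle with orange cap, 48 mm in diameter, 150 mm tall, origin under it
- jar: bystander: amber jar, 64 mm in diameter, 75 mm tall, origin under it
- cup: bystander: white plastic cup, 90 mm tall, origin under it
- spatula: bystander: spatula lying on the table
- marker: bystander: white and blue marker pen, 130 mm, lying on the table
Things that resemble listed ones, but are neither listed nor needed, are in the scene too. Leave any green or turquoise look-alike of the panel alone.

How it is judged:
By the outcome, as a careful person would: the job done as asked, in the order asked, and still so for the second after the job is handed in, with the robot touching nothing.
It also fails if it takes over 72 s, if anything falls off the work surface, if the arm or the gripper's body presses on something with over 40 N, if the wrist force passes 120 N, or if a joint passes its speed limit or range.

## Working session

There is one attempt and no reset: what is moved stays moved. The work goes in short steps, Python scripts to look and compute and a tool call to move; the robot and the scene stay as the last step left them, time stands still between calls to the robot, and variables do not carry over. Pictures are saved under pics/ and viewed, at most 10 in all, crops included, and the job is handed in when it is done.

Besides the shell and the picture viewer there is one more tool, called after "Call:" by a JSON object that holds its "fn" and its "kwargs", one argument or row to a line. carry_out: Moves the arm, as the interface text tells. Its arguments: {"type":"object","properties":{"deltas":{"type":"array"},"grip":{"type":"number"},"grip_force":{"type":"number"}},"required":["deltas"]}

```bash
mkdir -p pics; cat > h.py <<'E'
import numpy as np, cv2
from plant import ctrl
from scipy.spatial.transform import Rotation as R
def px2w(cam,uv,depth=None,z=None):
    m=ctrl.camera_model(cam);K=np.array(m["intrinsics"]);E=np.array(m["extrinsics"]);k=m["k1"]
    s=np.array([(uv[0]-K[0,2])/K[0,0],(uv[1]-K[1,2])/K[1,1]]);r=s.copy()
    for _ in range(20): r=s/(1+k*(r@r))
    d=np.array([r[0],r[1],1.]);Rt=E[:3,:3].T;o=-Rt@E[:3,3];w=Rt@d
    t=depth if depth is not None else (z-o[2])/w[2]
    return o+t*w
def w2px(cam,p):
    m=ctrl.camera_model(cam);K=np.array(m["intrinsics"]);E=np.array(m["extrinsics"])
    c=E[:3,:3]@np.array(p)+E[:3,3];s=c[:2]/c[2];s=s*(1+m["k1"]*(s@s));return K[:2,:2]@s+K[:2,2]
def cloud(cam,dep):
    m=ctrl.camera_model(cam);K=np.array(m["intrinsics"]);E=np.array(m["extrinsics"]);k=m["k1"]
    v,u=np.mgrid[:384,:512];sx=(u-K[0,2])/K[0,0];sy=(v-K[1,2])/K[1,1];x,y=sx,sy
    for _ in range(20):
        f=1+k*(x*x+y*y);x,y=sx/f,sy/f
    P=np.stack([x*dep,y*dep,dep],-1)
    return (P-E[:3,3])@E[:3,:3]
E
cat > a.py <<'E'
from h import *
ims=[]
for c in("top","side"):
    im,d=ctrl.read_camera(c);np.savez(c+".npz",im=im,d=d)
    P=cloud(c,d)
    cv2.imwrite(f"pics/{c}0.png",cv2.resize(im[...,::-1],(800,600)))
    print(c,"campos",np.round(-np.array(ctrl.camera_model(c)["extrinsics"])[:3,:3].T@np.array(ctrl.camera_model(c)["extrinsics"])[:3,3],3))
    for q in["panel_center","spare_center","rack","vise","slot_stop","jaw_face","wrench_head","wrench_hinge","wrench_grip","cartridge","jar","cup"]:
        for r in ctrl.find_in(c,q)[:3]:
            u,v=np.round(r["uv"]).astype(int);print(q,round(r["score"],2),u,v,np.round(P[min(v,383),min(u,511)],3))
print(ctrl.get_state())
E
python3 a.py
```

```text
top campos [ 0.465 -0.06   1.103]
panel_center 0.8 322 260 [ 0.374 -0.261  0.06 ]
panel_center 0.76 303 161 [ 0.664 -0.207  0.071]
panel_center 0.66 318 211 [ 0.516 -0.248  0.076]
spare_center 0.91 349 212 [ 0.513 -0.338  0.08 ]
rack 0.84 332 215 [ 0.507 -0.304  0.007]
vise 0.86 233 198 [0.558 0.002 0.02 ]
slot_stop 0.71 234 199 [ 0.555 -0.001  0.021]
jaw_face 0.77 248 194 [ 0.568 -0.044  0.049]
jaw_face 0.71 198 210 [0.518 0.1   0.08 ]
wrench_head 0.67 199 212 [0.512 0.097 0.081]
wrench_hinge 0.89 193 212 [ 0.515  0.128 -0.002]
wrench_hinge 0.59 319 210 [ 0.518 -0.248  0.092]
wrench_grip 0.86 183 223 [0.48  0.142 0.084]
cartridge 0.71 272 128 [ 0.756 -0.114  0.101]
jar 0.69 221 125 [0.772 0.038 0.074]
jar 0.36 243 192 [ 0.575 -0.029  0.04 ]
cup 0.88 389 172 [ 0.642 -0.486  0.019]
side campos [ 0.08  -1.121  0.776]
panel_center 0.91 262 239 [ 0.506 -0.258  0.077]
panel_center 0.85 209 262 [ 0.363 -0.268  0.059]
spare_center 0.68 282 258 [ 0.515 -0.348  0.08 ]
rack 0.96 271 279 [ 0.483 -0.357  0.036]
vise 0.62 239 207 [ 0.531 -0.055  0.047]
slot_stop 0.87 239 204 [ 0.534 -0.047  0.052
[... 621 characters left out ...]
062]
{'time': 1.3, 'qpos': array([ 1.00900997e+00,  2.86232808e-01,  1.57667942e+00,  4.50149634e-06,
        1.27860323e+00, -1.49985597e-01]), 'dq': array([-0.00050046,  0.00013301, -0.00124022,  0.00160429,  0.0005432 ,
       -0.0004905 ]), 'joint_efforts': array([ 8.86339003e-04, -4.05963385e+01, -2.92933863e+01, -1.41566170e-04,
        5.60946482e-04, -1.44328581e-06]), 'eef_pos': array([0.27013581, 0.61858276, 0.23138087]), 'tcp_rot': array([2.04449239e-01, 9.78877166e-01, 3.69287476e-05, 1.14274402e-05]), 'contact_force': array([-0.59679918, -0.4524525 , -0.24015753]), 'wrist_torque': array([-0.03253226, -0.00362038,  0.02501431]), 'finger_force': 0.0, 'opening': 1.0028393053218112}
```

```bash
cat > b.py <<'E'
from h import *
t=np.load("top.npz");s=np.load("side.npz")
cv2.imwrite("pics/t1.png",cv2.resize(t["im"][105:291,150:398,::-1],(800,600),interpolation=cv2.INTER_CUBIC))
cv2.imwrite("pics/s1.png",cv2.resize(s["im"][140:305,160:380,::-1],(800,600),interpolation=cv2.INTER_CUBIC))
E
python3 b.py
```

```text
(no output)
```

View pics/t1.png

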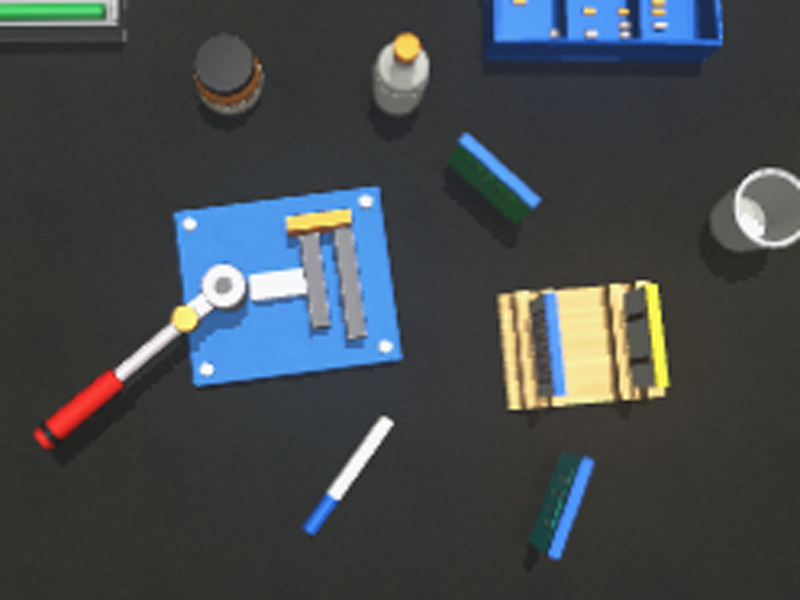

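View pics/s1.png

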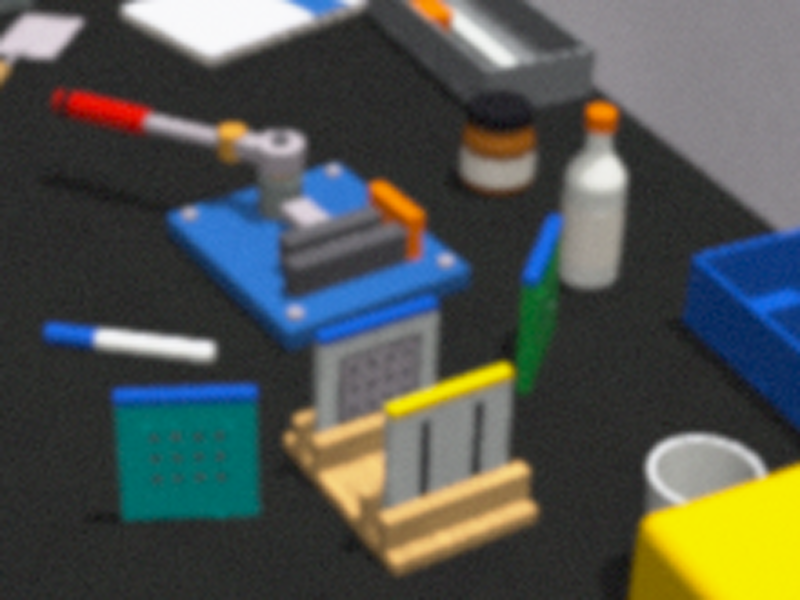

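Candidates in the top picture: (318,211) is a grey riveted panel in the rack; (322,260) is turquoise and (303,161) green, both look-alikes outside the rack. Grey one with blue edge and dark rivets in the rack fits; both enlarged crops confirm it. Stop is at the +x end, wrench points to lower left in the picture.

```bash
cat > m.py <<'E'
from h import *
def proj(c,mask,z):
    v,u=np.nonzero(mask);return np.array([px2w(c,(a,b),z=z)[:2] for a,b in zip(u,v)])
def rect(P,n):
    (c,s,a)=cv2.minAreaRect((P*1000).astype(np.float32));q=P-P.mean(0);w,V=np.linalg.eigh(q.T@q)
    d=V[:,1]*np.sign(V[0,1]);print(n,"rectc",np.round(c,1),"size",np.round(s,1),"ang",round(a,1),"mean",np.round(P.mean(0)*1000,1),"pca",round(np.degrees(np.arctan2(d[1],d[0])),2),len(P))
if __name__=="__main__":
  for c in("top","side"):
    D=np.load(c+".npz");im=D["im"];hsv=cv2.cvtColor(im,cv2.COLOR_RGB2HSV);H,S,V=[hsv[...,i].astype(int) for i in range(3)]
    C=cloud(c,D["d"]);X,Y,Z=[C[...,i] for i in range(3)]
    blue=(H>100)&(H<122)&(S>120)&(V>90)
    rk=(X>.44)&(X<.60)&(Y<-.21)&(Y>-.40)
    rect(proj(c,blue&rk&(Z>.085),.11),c+" bluetop")
    rect(proj(c,(H>22)&(H<35)&(S>170)&(V>120)&rk&(Z>.085),.11),c+" yellow")
    fx=(X>.40)&(X<.68)&(Y<.2)&(Y>-.12)
    rect(proj(c,blue&fx&(Z<.035),.02),c+" plate")
    org=(H>8)&(H<28)&(S>140)&fx&(Y<.06)&(Z<.075)
    rect(proj(c,org&(Z>.045),.062),c+" stop")
    gr=(S<90)&(V>50)&(V<150)&fx&(Z>.042)&(Z<.058)&(Y<.03)
    n,L=cv2.connectedComponents(gr.astype(np.uint8))
    for i in range(1,n):
        if (L==i).sum()>25: rect(proj(c,L==i,.05),c+" jaw")
    red=((H<8)|(H>172))&(S>140)&(V>70)&(X>.3)&(X<.65)&(Y>.1)&(Y<.4)
    rect(proj(c,red,.078),c+" red")
    br=(H>15)&(H<30)&(S>120)&(X>.4)&(X<.6)&(Y>.09)&(Y<.3)
    rect(proj(c,br,.078),c+" brass")
E
python3 m.py
```

```text
top bluetop rectc [ 514.7 -250.9] size [85.1  9.8] ang 4.9 mean [ 513.6 -251.1] pca 4.95 105
top yellow rectc [ 521.8 -341. ] size [83.   9.6] ang 5.9 mean [ 516.4 -339.6] pca 9.08 26
top plate rectc [573.6 -13.9] size [169.5 200.6] ang 7.4 mean [570.  -11.5] pca 89.74 2510
top stop rectc [627.9 -45.3] size [13.4 52. ] ang 7.4 mean [628.3 -45.1] pca -81.69 72
top red rectc [455.1 169.6] size [23.8 91.4] ang 40.7 mean [456.2 168. ] pca -49.69 240
top brass rectc [543.9  84.8] size [6.5 0. ] ang 154.3 mean [543.9  84.8] pca -25.65 2Traceback (most recent call last):
  File "m.py", line 13, in <module>
    rect(proj(c,blue&rk&(Z>.085),.11),c+" bluetop")
         ~~~~^^^^^^^^^^^^^^^^^^^^^^^^
  File "m.py", line 3, in proj
    v,u=np.nonzero(mask);return np.array([px2w(c,(a,b),z=z)[:2] for a,b in zip(u,v)])
                                          ~~~~^^^^^^^^^^^^^
  File "h.py", line 5, in px2w
    m=ctrl.camera_model(cam);K=np.array(m["intrinsics"]);E=np.array(m["extrinsics"]);k=m["k1"]
ValueError: time passes only in moves, steps and waits
```

Call:
{"fn": "carry_out", "kwargs": {
  "deltas": [-0.047,-0.037,0,0,0,0.175,-0.094,-0.074,0,0,0,0.35,-0.141,-0.111,0,0,0,0.525,-0.188,-0.148,0,0,0,0.7,-0.235,-0.185,0,0,0,0.875]
}}

```text
time: 1.92
eef_pos: [0.4121, 0.3533, 0.2316]
tcp_rot: [0.602, 0.798, 0.0, 0.0]
contact_force: [0.9, 0.3, 0.7]
opening: 1.0
finger_force: 0.0
```

```bash
python3 - <<'E'
s=open('h.py').read()
s=s.replace("def px2w","_M={c:ctrl.camera_model(c) for c in('top','side')}\ndef px2w",1)
a,b=s.split("def px2w",1);b=b.replace("ctrl.camera_model(cam)","_M[cam]");s=a+"def px2w"+b
s+='''
def go(p,yang):
    "deltas (tool axes) from the present pose to TCP p, tool down, tool y at world angle yang (deg)"
    st=ctrl.get_state();Rc=R.from_quat(st["tcp_rot"]);y=np.radians(yang)
    ty=np.array([np.cos(y),np.sin(y),0]);tz=np.array([0,0,-1.]);Rt=R.from_matrix(np.stack([np.cross(ty,tz),ty,tz],1))
    d=Rc.inv().apply(np.array(p)-st["eef_pos"]);r=(Rc.inv()*Rt).as_rotvec()
    yc=Rc.apply([0,1,0]);print("pos",np.round(st["eef_pos"],4),"yang",round(np.degrees(np.arctan2(yc[1],yc[0])),2),"t",round(st["time"],2),"F",np.round(st["contact_force"],2),"| delta",np.round(d,4),np.round(r,4))
'''
open('h.py','w').write(s)
E
python3 m.py; python3 -c "
from h import *
go((.515,-.251,.2),-85)"
```

```text
top bluetop rectc [ 514.7 -250.9] size [85.1  9.8] ang 4.9 mean [ 513.6 -251.1] pca 4.95 105
top yellow rectc [ 521.8 -341. ] size [83.   9.6] ang 5.9 mean [ 516.4 -339.6] pca 9.08 26
top plate rectc [573.6 -13.9] size [169.5 200.6] ang 7.4 mean [570.  -11.5] pca 89.74 2510
top stop rectc [627.9 -45.3] size [13.4 52. ] ang 7.4 mean [628.3 -45.1] pca -81.69 72
top red rectc [455.1 169.6] size [23.8 91.4] ang 40.7 mean [456.2 168. ] pca -49.69 240
top brass rectc [543.9  84.8] size [6.5 0. ] ang 154.3 mean [543.9  84.8] pca -25.65 2
side bluetop rectc [ 508.7 -255.9] size [94.4 17.5] ang 4.9 mean [ 508.1 -255.9] pca 5.61 157
side yellow rectc [ 516.7 -344.9] size [91.1 15.9] ang 5.0 mean [ 517.8 -345.2] pca 5.85 161
side plate rectc [569.1 -30.1] size [180.5 236.1] ang 7.2 mean [553.4 -34.1] pca -69.59 1346
side stop rectc [621.  -59.3] size [28.6 84.4] ang 1.1 mean [622.1 -58.6] pca 88.8 107
side jaw rectc [562.2  23.1] size [32.1 33. ] ang 4.1 mean [561.2  24.7] pca 47.77 48
side jaw rectc [570.1 -63.6] size [124.5  66.9] ang 17.1 mean [567.3 -66.6] pca 15.31 341
side red rectc [448.6 166.8] size [ 50.7 107.8] ang 38.9 mean [449.6 165.5] pca -60.41 216
side brass rectc [528.7  69.4] size [68.7  9.2] ang 66.0 mean [529.   70.1] pca 66.22 8
pos [0.4121 0.3533 0.2316] yang 15.96 t 1.93 F [0.95 0.28 0.73] | delta [-0.6093 -0.0673  0.0315] [ 5.0000e-04 -1.0000e-03  1.7621e+00]
```

Call:
{"fn": "carry_out", "kwargs": {
  "deltas": [-0.06,-0.007,0,0,0,0.176,-0.12,-0.014,0,0,0,0.352,-0.18,-0.02,0,0,0,0.528,-0.24,-0.027,0,0,0,0.704,-0.3,-0.033,0,0,0,0.88]
}}

```text
time: 2.55
eef_pos: [0.4639, 0.0559, 0.2318]
tcp_rot: [0.885, 0.466, 0.001, 0.0]
contact_force: [0.8, 0.1, 0.2]
opening: 0.999
finger_force: 0.0
```

```bash
python3 -c "
from h import *
go((.514,-.2515,.2),-85)"
```

```text
pos [0.4639 0.0559 0.2318] yang -34.47 t 2.55 F [0.84 0.07 0.22] | delta [-0.2251  0.2152  0.0319] [ 0.0009 -0.0013  0.8818]
```

Call:
{"fn": "carry_out", "kwargs": {
  "deltas": [-0.045,0.043,0.006,0,0,0.176,-0.09,0.086,0.012,0,0,0.352,-0.135,0.129,0.018,0,0,0.528,-0.18,0.172,0.024,0,0,0.704,-0.225,0.215,0.03,0,0,0.88]
}}

```text
time: 3.18
eef_pos: [0.5156, -0.2512, 0.2015]
tcp_rot: [0.999, 0.044, 0.0, 0.0]
contact_force: [1.0, 0.1, 0.6]
opening: 1.0
finger_force: 0.0
```

```bash
python3 - <<'E'
from h import *
go((.514,-.2515,.2),-85)
im,d=ctrl.read_camera("side");np.savez("s2.npz",im=im,d=d)
cv2.imwrite("pics/s2.png",cv2.resize(im[150:300,200:340,::-1],(747,800))[:600])
im,d=ctrl.read_camera("top");np.savez("t2.npz",im=im,d=d)
# jaw cross-section from depth heights and grey level, in fixture-aligned strips
cv2.imwrite("pics/t2.png",cv2.resize(im[150:225,190:290,::-1],(800,600),interpolation=cv2.INTER_CUBIC))
E
```

```text
pos [ 0.5156 -0.2512  0.2015] yang -84.92 t 3.17 F [1.   0.15 0.58] | delta [-0.0016  0.0002  0.0015] [ 0.0004 -0.0009  0.0013]
```

View pics/t2.png

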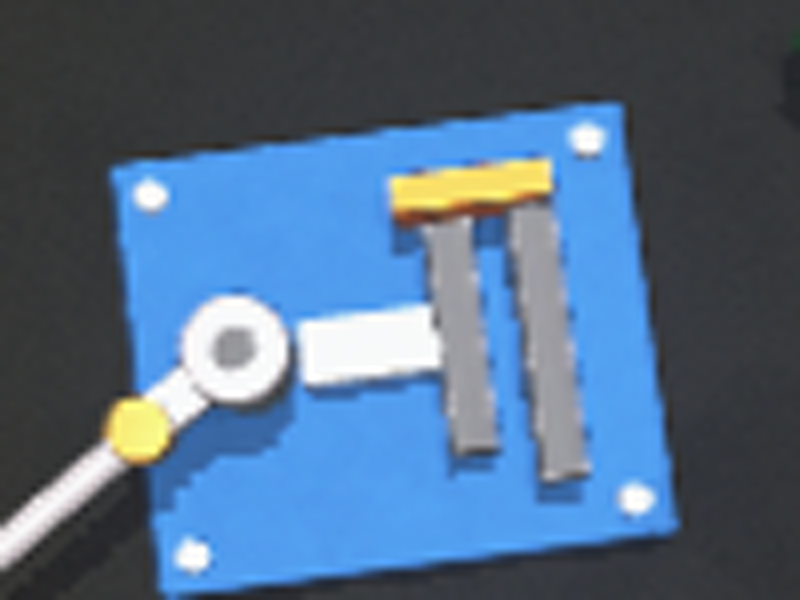

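View: fixture's stop at the +x end (390–552,160–215 in the crop), slot between jaw edges (490,~) and (512–545), bolt (235,348), hinge (138,430). Now descending onto the riveted panel while computing the fixture pose.

Call:
{"fn": "carry_out", "kwargs": {
  "deltas": [0,0,0.03,0,0,0,-0.001,0,0.06,0,0,0,-0.001,0,0.09,0,0,0,-0.001,0,0.11,0,0,0,-0.001,0,0.121,0,0,0],
  "grip": 45
}}

```text
time: 3.9
eef_pos: [0.5142, -0.2485, 0.0794]
tcp_rot: [0.999, 0.048, -0.0, -0.0]
contact_force: [-0.2, 0.6, -0.3]
opening: 0.453
finger_force: 0.0
```

```bash
python3 - <<'E'
from h import *
go((.514,-.2515,.08),-85)
def w(p,z): return px2w("top",(190+(p[0]+.5)/8-.5,150+(p[1]+.5)/8-.5),z=z)[:2]
ang=lambda a,b:np.degrees(np.arctan2(*(b-a)[::-1]))
A,B,C,D=[w(p,.02) for p in[(110,172),(622,103),(678,530),(160,595)]]
print("plate yaw",ang(B,A)-90,ang(C,D)-90,ang(D,A),ang(C,B),"ctr",(A+B+C+D)/4)
f0,f1=w((512,205),.05),w((545,478),.05);m0,m1=w((472,220),.05),w((496,450),.05)
print("fixed",f0,f1,ang(f1,f0),"mov",m0,m1,ang(m1,m0))
s0,s1=w((392,211),.062),w((552,189),.062);print("stop",s0,s1,ang(s1,s0)-90)
b,h=w((235,348),.086),w((138,430),.082);print("bolt",b,"hinge",h,ang(b,h),np.linalg.norm(b-h))
yaw=np.radians(7.2);ex=np.array([np.cos(yaw),np.sin(yaw)]);ey=np.array([-ex[1],ex[0]])
loc=lambda p:np.round([(p@ex)*1000,(p@ey)*1000],1)
for n,p in dict(f0=f0,f1=f1,m0=m0,m1=m1,s0=s0,s1=s1,b=b,ctr=(A+B+C+D)/4).items(): print(n,loc(p))
E
```

```text
pos [ 0.5142 -0.2485  0.0794] yang -84.53 t 3.9 F [-0.21  0.63 -0.29] | delta [-0.0005  0.003  -0.0006] [-0.0008  0.0008  0.0082]
plate yaw 7.97893090356439 7.4081633786287 7.790030304774103 7.337211542268286 ctr [ 0.57323656 -0.01467286]
fixed [ 0.62446571 -0.06041677] [ 0.52203013 -0.07307149] 7.042537018906216 mov [ 0.61871566 -0.04542776] [ 0.53236894 -0.05482458] 6.210863700010496
stop [ 0.62022547 -0.01587068] [ 0.62871725 -0.07524324] 8.139544101245363
bolt [0.56648012 0.03937491] hinge [0.53693996 0.07446641] 130.09080661460047 0.04586975460284302
f0 [ 612.  -138.2]
f1 [ 508.8 -137.9]
m0 [ 608.1 -122.6]
m1 [ 521.3 -121.1]
s0 [613.3 -93.5]
s1 [ 614.3 -153.4]
b [566.9 -31.9]
ctr [566.9 -86.4]
```

Call:
{"fn": "carry_out", "kwargs": {
  "deltas": [0,0.003,0,0,0,0.006,0,0.003,0,0,0,0.006,0,0.003,0,0,0,0.006,0,0.003,0,0,0,0.006,0,0.003,0,0,0,0.006],
  "grip": 0,
  "grip_force": 50
}}

```text
time: 4.53
eef_pos: [0.5153, -0.2525, 0.0814]
tcp_rot: [0.999, 0.044, 0.001, 0.001]
contact_force: [0.1, -0.6, 3.2]
opening: 0.107
finger_force: 50.7
```

```bash
python3 -c "
from h import *
go((.514,-.2515,.08),-85);print(ctrl.get_state()['finger_force'],ctrl.get_state()['opening'])"
```

```text
pos [ 0.5153 -0.2525  0.0814] yang -84.91 t 4.53 F [ 0.14 -0.65  3.18] | delta [-0.0012 -0.0012  0.0014] [ 0.0013 -0.0014  0.0015]
50.71655094623566 0.10686778097803984
```

Call:
{"fn": "carry_out", "kwargs": {
  "deltas": [0,0,-0.015,0,0,0,0,0,-0.035,0,0,0,0,0,-0.06,0,0,0,0,0,-0.085,0,0,0,0,0,-0.1,0,0,0]
}}

```text
time: 5.15
eef_pos: [0.5154, -0.2525, 0.1833]
tcp_rot: [0.999, 0.044, 0.001, 0.001]
contact_force: [0.5, 0.4, -0.2]
opening: 0.104
finger_force: 50.3
```

```bash
cat > v.py <<'E'
from h import *
yaw=np.radians(7.4);ex=np.array([np.cos(yaw),np.sin(yaw)]);ey=np.array([-ex[1],ex[0]])
y2=np.radians(7.2);E2=np.array([[np.cos(y2),-np.sin(y2)],[np.sin(y2),np.cos(y2)]])
def W(x,y): return E2@np.array([.5677,-.132])+ex*x+ey*y   # fixture -> world
E
python3 - <<'E'
from v import *
st=ctrl.get_state();print(st["opening"],st["finger_force"])
print(W(0,0),W(0,.1))
p=W(-.012,.0018);go((p[0],p[1],.18),-82.6)
E
```

```text
0.10419904264695078 50.28011977672577
[ 0.5797675  -0.05980746] [0.56688794 0.03935965]
pos [ 0.5154 -0.2525  0.1833] yang -84.91 t 5.15 F [ 0.46  0.43 -0.21] | delta [ 0.0691 -0.1875  0.003 ] [ 0.0023 -0.0026 -0.0403]
```

Call:
{"fn": "carry_out", "kwargs": {
  "deltas": [0.014,-0.037,0,0,0,-0.008,0.028,-0.075,0,0,0,-0.016,0.042,-0.113,0,0,0,-0.024,0.056,-0.15,0,0,0,-0.032,0.069,-0.187,0,0,0,-0.04]
}}

```text
time: 5.78
eef_pos: [0.5669, -0.0583, 0.1807]
tcp_rot: [0.998, 0.064, 0.0, -0.0]
contact_force: [1.1, -0.7, -1.5]
opening: 0.109
finger_force: 50.2
```

Call:
{"fn": "carry_out", "kwargs": {
  "deltas": [0,0,0.01,0,0,0,0,0,0.02,0,0,0,0,0,0.025,0,0,0,0,0,0.025,0,0,0]
}}

```text
time: 6.28
eef_pos: [0.5663, -0.0605, 0.1545]
tcp_rot: [0.998, 0.064, -0.001, -0.0]
contact_force: [-0.1, 0.4, -1.6]
opening: 0.11
finger_force: 50.3
```

```bash
python3 - <<'E'
from v import *
p=W(-.012,.0018);go((p[0],p[1],.15),-82.6)
im,d=ctrl.read_camera("side");np.savez("s3.npz",im=im,d=d)
u,v=w2px("side",[p[0],p[1],.07]).astype(int);print(u,v)
cv2.imwrite("pics/s3.png",cv2.resize(im[v-45:v+45,u-60:u+60,::-1],(800,600),interpolation=cv2.INTER_CUBIC))
E
```

```text
pos [ 0.5663 -0.0605  0.1545] yang -82.71 t 6.28 F [-0.1   0.41 -1.58] | delta [ 0.0015 -0.0008  0.0045] [-0.0006  0.0016 -0.0018]
251 198
```

View pics/s3.png

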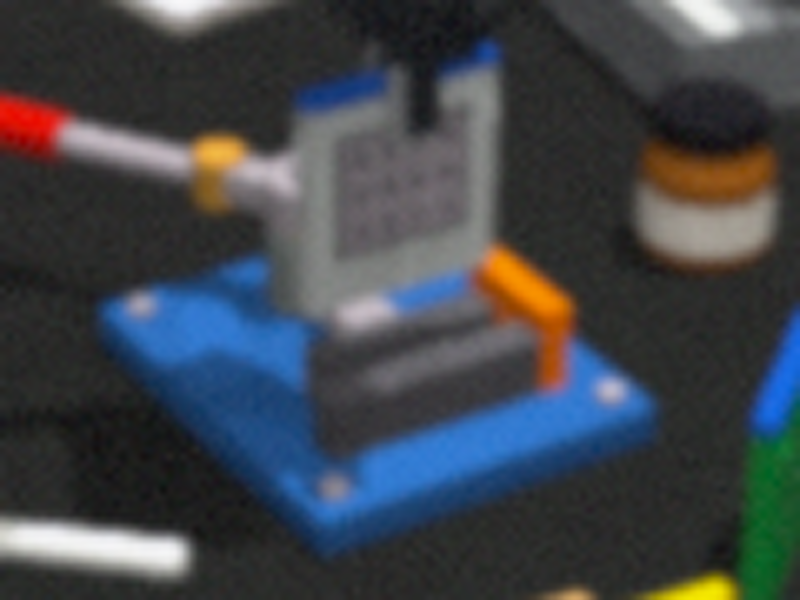

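The picture shows the panel held upright (300–500,60–310) above the moving-jaw side of the slot, clear of the orange stop (530,310).

Call:
{"fn": "carry_out", "kwargs": {
  "deltas": [0.0015,-0.0008,0.01,0,0,0,0.0015,-0.0008,0.02,0,0,0,0.0015,-0.0008,0.0285,0,0,0,0.0015,-0.0008,0.0285,0,0,0]
}}

```text
time: 6.82
eef_pos: [0.5674, -0.0585, 0.1254]
tcp_rot: [0.998, 0.064, -0.001, -0.0]
contact_force: [-0.4, -0.1, -1.1]
opening: 0.107
finger_force: 50.3
```

```bash
python3 - <<'E'
from v import *
p=W(-.012,.0018);go((p[0],p[1],.12),-82.6)
# refine lateral: blue top strip vs jaws, in both cameras
from m import proj,rect
for c in("top","side"):
    im,d=ctrl.read_camera(c);np.savez(c+"4.npz",im=im,d=d)
t=np.load("top4.npz")["im"]
cv2.imwrite("pics/t4.png",cv2.resize(t[160:220,205:285,::-1],(800,600),interpolation=cv2.INTER_CUBIC))
E
```

```text
pos [ 0.5674 -0.0585  0.1254] yang -82.62 t 6.83 F [-0.36 -0.11 -1.11] | delta [0.0001 0.0011 0.0054] [-0.001   0.0024 -0.0003]
```

View pics/t4.png

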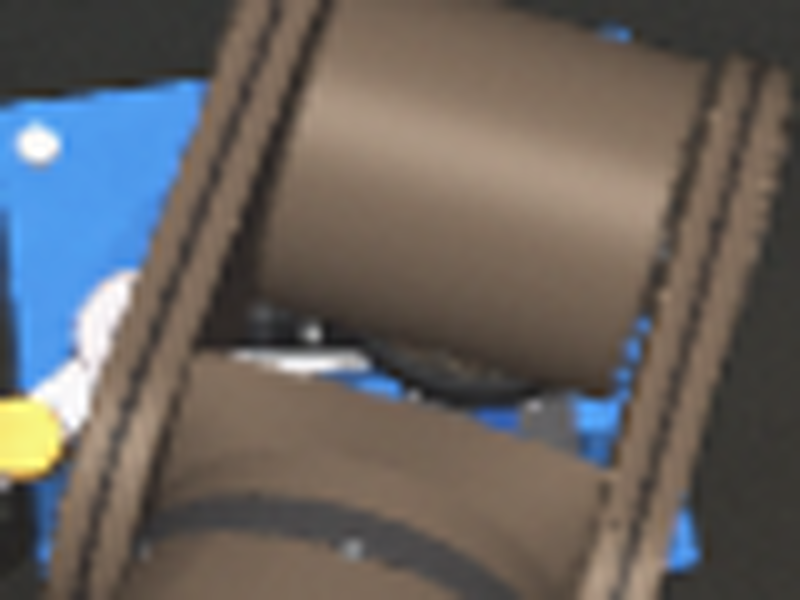

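The arm hides the slot from above (only a bit of blue strip at (495,415) and a jaw at (545,425) show), so I go on by feel.

Call:
{"fn": "carry_out", "kwargs": {
  "deltas": [0,0.0011,0.002,0,0,0,0,0.0011,0.004,0,0,0,0,0.0011,0.006,0,0,0,0,0.0011,0.006,0,0,0]
}}

```text
time: 7.42
eef_pos: [0.5682, -0.0598, 0.1206]
tcp_rot: [0.998, 0.064, -0.0, -0.0]
contact_force: [0.5, -0.1, -0.7]
opening: 0.108
finger_force: 50.3
```

```bash
python3 - <<'E'
from v import *
p=W(-.012,.0018);go((p[0],p[1],.112),-82.6)
E
```

```text
pos [ 0.5682 -0.0598  0.1206] yang -82.62 t 7.42 F [ 0.49 -0.11 -0.73] | delta [-0.0006 -0.0003  0.0086] [-0.0002  0.0004 -0.0004]
```

Call:
{"fn": "carry_out", "kwargs": {
  "deltas": [0,0,0.002,0,0,0,0,0,0.004,0,0,0,0,0,0.006,0,0,0,0,0,0.006,0,0,0]
}}

```text
time: 7.92
eef_pos: [0.5682, -0.0598, 0.1146]
tcp_rot: [0.998, 0.064, -0.0, -0.0]
contact_force: [0.7, -0.5, -0.5]
opening: 0.107
finger_force: 50.3
```

```bash
python3 - <<'E'
from v import *
p=W(-.012,.0018);go((p[0],p[1],.112),-82.6)
E
```

```text
pos [ 0.5682 -0.0598  0.1146] yang -82.62 t 7.92 F [ 0.71 -0.51 -0.51] | delta [-0.0006 -0.0003  0.0026] [-0.0002  0.0005 -0.0003]
```

Call:
{"fn": "carry_out", "kwargs": {
  "deltas": [0,0,0.005,0,0,0,0,0,0.01,0,0,0,0,0,0.015,0,0,0,0,0,0.019,0,0,0,0,0,0.019,0,0,0]
}}

```text
time: 8.55
eef_pos: [0.5681, -0.0597, 0.0953]
tcp_rot: [0.998, 0.064, -0.0, -0.0]
contact_force: [0.6, -0.3, -1.1]
opening: 0.11
finger_force: 50.3
```

```bash
python3 - <<'E'
from v import *
p=W(-.012,.0018);go((p[0],p[1],.092),-82.6)
im,d=ctrl.read_camera("side")
cv2.imwrite("pics/s5.png",cv2.resize(im[165:240,200:300,::-1],(800,600),interpolation=cv2.INTER_CUBIC))
E
```

```text
pos [ 0.5681 -0.0597  0.0953] yang -82.62 t 8.55 F [ 0.65 -0.26 -1.12] | delta [-0.0004 -0.0002  0.0033] [-0.0004  0.001  -0.0003]
```

View pics/s5.png

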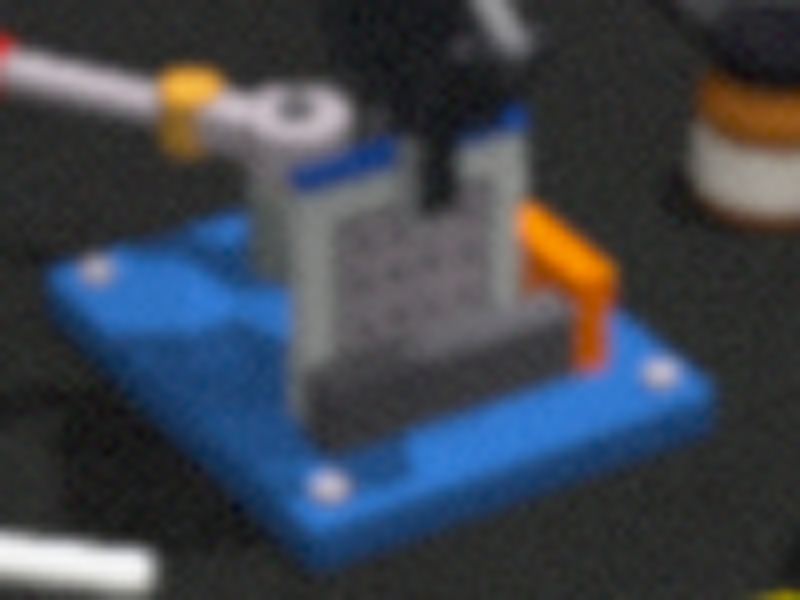

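The panel is in the slot, behind the fixed dark jaw with its end short of the orange stop (gap near (525,280)). Lowering to the floor by feel.

Call:
{"fn": "carry_out", "kwargs": {
  "deltas": [0,0,0.001,0,0,0,0,0,0.002,0,0,0,0,0,0.003,0,0,0,0,0,0.004,0,0,0]
}}

```text
time: 9.1
eef_pos: [0.5684, -0.0598, 0.0919]
tcp_rot: [0.998, 0.064, 0.0, 0.0]
contact_force: [0.1, -0.5, -1.6]
opening: 0.107
finger_force: 50.3
```

Call:
{"fn": "carry_out", "kwargs": {
  "deltas": [0,0,0.001,0,0,0,0,0,0.0015,0,0,0,0,0,0.002,0,0,0,0,0,0.002,0,0,0]
}}

```text
time: 9.6
eef_pos: [0.5685, -0.0599, 0.0914]
tcp_rot: [0.998, 0.064, -0.0, 0.0]
contact_force: [-3.6, -0.0, 7.8]
opening: 0.106
finger_force: 51.6
```

Call:
{"fn": "carry_out", "kwargs": {
  "deltas": [0,0,-0.001,0,0,0,0.002,0,-0.001,0,0,0,0.004,0,-0.001,0,0,0,0.006,0,-0.001,0,0,0,0.007,0,-0.001,0,0,0]
}}

```text
time: 10.22
eef_pos: [0.5752, -0.0592, 0.0915]
tcp_rot: [0.998, 0.065, -0.001, 0.0]
contact_force: [-5.5, -1.2, 8.0]
opening: 0.108
finger_force: 51.6
```

Call:
{"fn": "carry_out", "kwargs": {
  "deltas": [0,0,-0.001,0,0,0,0.001,0,-0.001,0,0,0,0.002,0,-0.001,0,0,0,0.002,0,-0.001,0,0,0]
}}

```text
time: 10.72
eef_pos: [0.5774, -0.0586, 0.0914]
tcp_rot: [0.998, 0.064, 0.0, -0.0]
contact_force: [0.2, 0.4, -0.1]
opening: 0.109
finger_force: 50.4
```

Call:
{"fn": "carry_out", "kwargs": {
  "deltas": [0.0005,0,0,0,0,0,0.001,0,0,0,0,0,0.0015,0,0,0,0,0,0.002,0,0,0,0,0,0.002,0,0,0,0,0]
}}

```text
time: 11.35
eef_pos: [0.5793, -0.0584, 0.0918]
tcp_rot: [0.998, 0.064, 0.0, 0.0]
contact_force: [0.4, -0.1, -1.5]
opening: 0.103
finger_force: 50.4
```

Call:
{"fn": "carry_out", "kwargs": {
  "deltas": [0.0005,0,0,0,0,0,0.001,0,0,0,0,0,0.0015,0,0,0,0,0,0.002,0,0,0,0,0,0.002,0,0,0,0,0]
}}

```text
time: 11.98
eef_pos: [0.5813, -0.0581, 0.0918]
tcp_rot: [0.998, 0.064, 0.0, 0.0]
contact_force: [0.1, 0.3, -1.3]
opening: 0.11
finger_force: 50.4
```

Call:
{"fn": "carry_out", "kwargs": {
  "deltas": [0.0005,0,0,0,0,0,0.001,0,0,0,0,0,0.0015,0,0,0,0,0,0.002,0,0,0,0,0,0.002,0,0,0,0,0]
}}

```text
time: 12.6
eef_pos: [0.5817, -0.058, 0.0917]
tcp_rot: [0.998, 0.065, -0.002, -0.0]
contact_force: [-6.5, -0.7, 2.1]
opening: 0.107
finger_force: 50.9
```

Call:
{"fn": "carry_out", "kwargs": {
  "deltas": [0,0,0.0007,0,0,0,0,0,0.0012,0,0,0,-0.0005,0,0.0012,0,0,0]
}}

```text
time: 12.98
eef_pos: [0.5817, -0.0581, 0.0916]
tcp_rot: [0.998, 0.065, -0.002, -0.0]
contact_force: [-6.7, 0.0, 7.0]
opening: 0.109
finger_force: 51.4
```

Call:
{"fn": "carry_out", "kwargs": {
  "deltas": [0,0,-0.0005,0,0,0,0,0,-0.0005,0,0,0,0,0,-0.0005,0,0,0,0,0,-0.0005,0,0,0],
  "grip": 40,
  "grip_force": 20
}}

```text
time: 13.48
eef_pos: [0.583, -0.0579, 0.0911]
tcp_rot: [0.998, 0.064, 0.0, -0.0]
contact_force: [-0.3, 0.3, -0.7]
opening: 0.401
finger_force: 0.0
```

Call:
{"fn": "carry_out", "kwargs": {
  "deltas": [0,0,-0.015,0,0,0,0,0,-0.04,0,0,0,0,0,-0.08,0,0,0,0,0,-0.12,0,0,0,0,0,-0.14,0,0,0]
}}

```text
time: 14.1
eef_pos: [0.5841, -0.0582, 0.2352]
tcp_rot: [0.998, 0.064, 0.003, 0.001]
contact_force: [-0.4, -0.0, 0.3]
opening: 0.401
finger_force: 0.0
```

Call:
{"fn": "carry_out", "kwargs": {
  "deltas": [-0.03,-0.05,0,0,0,0,-0.06,-0.1,0,0,0,0,-0.09,-0.15,0,0,0,0,-0.12,-0.2,0,0,0,0,-0.12,-0.25,0,0,0,0],
  "grip": 0
}}

```text
time: 14.72
eef_pos: [0.4293, 0.1757, 0.2307]
tcp_rot: [0.998, 0.064, -0.0, 0.0]
contact_force: [1.2, -0.4, 0.2]
opening: -0.003
finger_force: 0.0
```

```bash
python3 - <<'E'
from v import *
from m import proj,rect
go((.5,.3,.2),-82.6)
for c in("top","side"):
    im,d=ctrl.read_camera(c);np.savez(c+"6.npz",im=im,d=d)
    hsv=cv2.cvtColor(im,cv2.COLOR_RGB2HSV);H,S,V=[hsv[...,i].astype(int) for i in range(3)];C=cloud(c,d);X,Y,Z=[C[...,i] for i in range(3)]
    m=(H>100)&(H<122)&(S>120)&(V>60)&(Z>.1)&(Z<.13)&(X>.5)&(X<.66)&(Y<0)&(Y>-.12)
    if m.sum()>5:
        P=proj(c,m,.12);rect(P,c+" bluetop")
    m=((H<8)|(H>172))&(S>140)&(V>70)&(X>.3)&(X<.65)&(Y>.1)&(Y<.4)
    if m.sum()>5: rect(proj(c,m,.078),c+" red")
im=np.load("top6.npz")["im"]
cv2.imwrite("pics/t6.png",cv2.resize(im[150:255,160:300,::-1],(800,600),interpolation=cv2.INTER_CUBIC))
E
```

```text
pos [0.4293 0.1757 0.2307] yang -82.64 t 14.72 F [ 1.15 -0.39  0.16] | delta [ 0.086  -0.1143  0.0307] [ 0.0001  0.0006 -0.0007]
top bluetop rectc [579.3 -58.6] size [88.6 10.1] ang 7.9 mean [578.  -58.9] pca 7.84 110
top red rectc [460.6 162.9] size [23.1 73.8] ang 40.3 mean [464.6 159.4] pca -54.99 172
side bluetop rectc [574.3 -62.6] size [92.2 19. ] ang 7.7 mean [574.6 -62.7] pca 9.09 110
side red rectc [449.5 165.6] size [ 50.7 104.9] ang 38.9 mean [450.6 164.3] pca -58.68 213
```

View pics/t6.png

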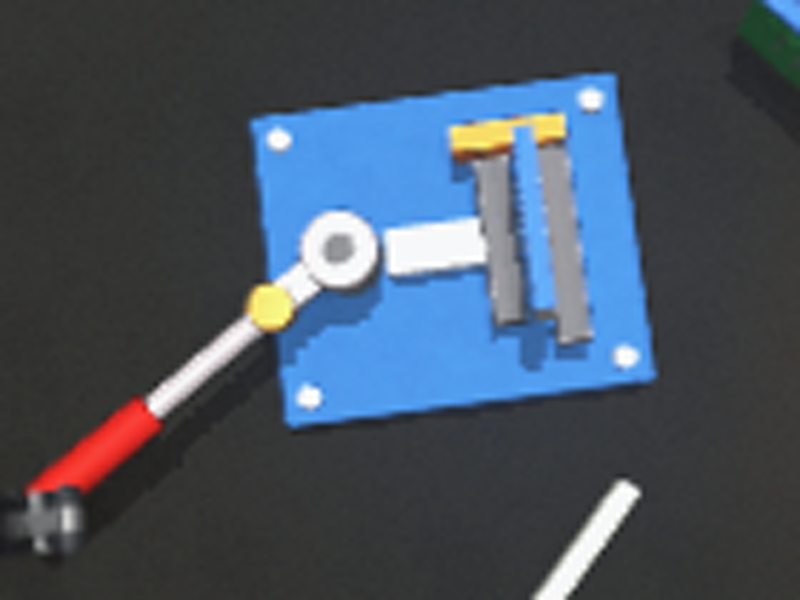

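Panel stands in the slot against the stop (blue strip (515–550,125–310)); wrench lies at ~130°, grip near (95,450). Now the wrench.

```bash
cat >> v.py <<'E'
B=np.array([.567,.0394])
def wr(th,off,z=.06,r=.17):
    t=np.radians(th);p=B+r*np.array([np.cos(t),np.sin(t)])-off*np.array([np.sin(t),-np.cos(t)])
    go((p[0],p[1],z),th-180)
E
python3 -c "
from v import *
wr(130.3,.042,.231);wr(130.3,.042,.06)"
```

```text
pos [0.4299 0.178  0.231 ] yang -82.3 t 14.82 F [ 0.06 -0.37 -0.38] | delta [-0.0096  0.0351 -0.    ] [-1.40e-03 -1.00e-04 -5.69e-01]
pos [0.4299 0.178  0.231 ] yang -82.3 t 14.82 F [ 0.06 -0.37 -0.38] | delta [-0.0096  0.0354  0.171 ] [-1.40e-03 -1.00e-04 -5.69e-01]
```

Call:
{"fn": "carry_out", "kwargs": {
  "deltas": [-0.003,0.009,0,0,0,-0.15,-0.006,0.018,0,0,0,-0.3,-0.009,0.027,0,0,0,-0.45,-0.01,0.035,0.01,0,0,-0.569,-0.01,0.035,0.04,0,0,-0.569]
}}

```text
time: 15.45
eef_pos: [0.4277, 0.1377, 0.1923]
tcp_rot: [0.94, 0.342, 0.002, 0.001]
contact_force: [-0.3, 0.1, -0.4]
opening: -0.002
finger_force: 0.0
```

```bash
python3 -c "
from v import *
wr(130.3,.042,.06)"
```

```text
pos [0.4277 0.1377 0.1923] yang -50.06 t 15.45 F [-0.32  0.13 -0.42] | delta [ 0.0002 -0.0053  0.1323] [ 0.0027 -0.0031 -0.0063]
```

Call:
{"fn": "carry_out", "kwargs": {
  "deltas": [0,-0.005,0.03,0,0,0,0,-0.005,0.07,0,0,0,0,-0.005,0.11,0,0,0,0,-0.005,0.132,0,0,0,0,-0.005,0.132,0,0,0]
}}

```text
time: 16.08
eef_pos: [0.4212, 0.1417, 0.0571]
tcp_rot: [0.94, 0.342, -0.003, -0.001]
contact_force: [-0.4, -0.2, -0.4]
opening: 0.001
finger_force: 0.0
```

```bash
python3 -c "
from v import *
wr(130.3,.022);wr(120,.022);wr(110,.022)"
```

```text
pos [0.4212 0.1417 0.0571] yang -50.06 t 16.07 F [-0.39 -0.22 -0.42] | delta [ 0.023   0.0022 -0.003 ] [-0.003   0.0047 -0.0062]
pos [0.4212 0.1417 0.0571] yang -50.06 t 16.07 F [-0.39 -0.22 -0.42] | delta [ 0.0538  0.0008 -0.0031] [-0.0025  0.0049  0.1735]
pos [0.4212 0.1417 0.0571] yang -50.06 t 16.07 F [-0.39 -0.22 -0.42] | delta [ 0.0834  0.0047 -0.0033] [-0.0021  0.0052  0.3481]
```

Call:
{"fn": "carry_out", "kwargs": {
  "deltas": [0.01,0.002,-0.003,0,0,0,0.02,0.002,-0.003,0,0,0,0.03,0.002,-0.003,0,0,0.04,0.04,0.001,-0.003,0,0,0.09,0.05,0.001,-0.003,0,0,0.15]
}}

```text
time: 16.7
eef_pos: [0.463, 0.1738, 0.0632]
tcp_rot: [0.963, 0.27, 0.0, 0.001]
contact_force: [-1.0, -2.6, 1.2]
opening: -0.005
finger_force: 1.4
```

```bash
python3 -c "
from v import *
wr(120,.022);wr(115,.022);wr(110,.022)"
```

```text
pos [0.463  0.1738 0.0632] yang -58.67 t 16.7 F [-1.01 -2.62  1.15] | delta [ 0.0009 -0.0016  0.0032] [0.0017 0.0002 0.0233]
pos [0.463  0.1738 0.0632] yang -58.67 t 16.7 F [-1.01 -2.62  1.15] | delta [ 0.0158 -0.0025  0.0032] [1.700e-03 1.000e-04 1.106e-01]
pos [0.463  0.1738 0.0632] yang -58.67 t 16.7 F [-1.01 -2.62  1.15] | delta [ 0.0308 -0.0021  0.0032] [1.700e-03 1.000e-04 1.978e-01]
```

Call:
{"fn": "carry_out", "kwargs": {
  "deltas": [0.006,-0.001,0.002,0,0,0.04,0.012,-0.002,0.003,0,0,0.08,0.018,-0.002,0.003,0,0,0.12,0.024,-0.002,0.003,0,0,0.16,0.03,-0.002,0.003,0,0,0.198]
}}

```text
time: 17.32
eef_pos: [0.4873, 0.1913, 0.0603]
tcp_rot: [0.985, 0.174, -0.0, 0.001]
contact_force: [-1.6, -1.2, 1.9]
opening: -0.002
finger_force: 1.3
```

```bash
cat >> v.py <<'E'
def th(off=.022):
    st=ctrl.get_state();R_=R.from_quat(st["tcp_rot"]);d=st["eef_pos"][:2]-B
    r=np.hypot(*d);a=np.degrees(np.arctan2(d[1],d[0])-np.arcsin(off/r));tx=R_.apply([1,0,0])
    print("theta",round(a,2),"r",round(r,4),"push",round(-st["contact_force"]@tx,2))
    return a
E
python3 -c "
from v import *
a=th();wr(a-4,.022);wr(a-2,.022)"
```

```text
theta 110.31 r 0.1716 push 1.95
pos [0.4873 0.1913 0.0603] yang -69.98 t 17.32 F [-1.64 -1.18  1.88] | delta [ 0.0119 -0.001   0.0003] [0.001  0.0002 0.0647]
pos [0.4873 0.1913 0.0603] yang -69.98 t 17.32 F [-1.64 -1.18  1.88] | delta [ 0.0059 -0.0006  0.0003] [0.001  0.0002 0.0298]
```

Call:
{"fn": "carry_out", "kwargs": {
  "deltas": [0.0015,0,0,0,0,0.008,0.003,0,0,0,0,0.016,0.0045,-0.0005,0,0,0,0.024,0.006,-0.0005,0,0,0,0.032]
}}

```text
time: 17.82
eef_pos: [0.4919, 0.1937, 0.0592]
tcp_rot: [0.987, 0.158, -0.0, -0.0]
contact_force: [-3.0, -1.1, 2.4]
opening: -0.001
finger_force: 1.4
```

```bash
python3 -c "
from v import *
a=th();wr(a-2,.022)"
```

```text
theta 108.57 r 0.1716 push 3.23
pos [0.4919 0.1937 0.0592] yang -71.82 t 17.82 F [-3.02 -1.14  2.35] | delta [ 0.0059 -0.0005 -0.0008] [-0.0002  0.0002  0.0282]
```

Call:
{"fn": "carry_out", "kwargs": {
  "deltas": [0.0015,0,0,0,0,0.008,0.003,0,-0.0005,0,0,0.016,0.0045,-0.0005,-0.0008,0,0,0.024,0.006,-0.0005,-0.0008,0,0,0.032]
}}

```text
time: 18.32
eef_pos: [0.4975, 0.1961, 0.0598]
tcp_rot: [0.99, 0.142, -0.0, -0.0]
contact_force: [-1.4, 0.1, 0.5]
opening: -0.0
finger_force: 1.4
```

```bash
python3 -c "
from v import *
a=th();wr(a-2,.022)"
```

```text
theta 106.55 r 0.1714 push 1.35
pos [0.4975 0.1961 0.0598] yang -73.66 t 18.32 F [-1.44  0.12  0.49] | delta [ 0.0059 -0.0007 -0.0002] [-0.0002  0.0003  0.0313]
```

Call:
{"fn": "carry_out", "kwargs": {
  "deltas": [0.0015,0,0,0,0,0.008,0.003,0,0,0,0,0.016,0.0045,-0.0005,0,0,0,0.024,0.006,-0.0007,0,0,0,0.034]
}}

```text
time: 18.82
eef_pos: [0.5033, 0.1982, 0.06]
tcp_rot: [0.992, 0.125, 0.0, 0.0]
contact_force: [-2.3, -0.1, 1.3]
opening: 0.003
finger_force: 1.4
```

```bash
python3 -c "
from v import *
a=th();wr(a-2,.022)"
```

```text
theta 104.47 r 0.1711 push 2.23
pos [0.5033 0.1982 0.06  ] yang -75.61 t 18.82 F [-2.27 -0.11  1.3 ] | delta [ 0.0059 -0.001  -0.    ] [ 0.0003 -0.0001  0.0336]
```

Call:
{"fn": "carry_out", "kwargs": {
  "deltas": [0.0015,0,0,0,0,0.008,0.003,0,0,0,0,0.016,0.0045,-0.0005,0,0,0,0.024,0.006,-0.001,0,0,0,0.034]
}}

```text
time: 19.32
eef_pos: [0.5089, 0.2005, 0.0599]
tcp_rot: [0.994, 0.109, 0.0, 0.0]
contact_force: [-1.9, -3.0, 1.4]
opening: -0.002
finger_force: 1.3
```

```bash
python3 -c "
from v import *
a=th();wr(a-2,.022)"
```

```text
theta 102.45 r 0.1712 push 2.48
pos [0.5089 0.2005 0.0599] yang -77.54 t 19.32 F [-1.87 -3.    1.35] | delta [ 0.0059 -0.0009 -0.0001] [ 0.001  -0.0001  0.0352]
```

Call:
{"fn": "carry_out", "kwargs": {
  "deltas": [0.0015,0,0,0,0,0.008,0.003,0,0,0,0,0.016,0.0045,-0.0005,0,0,0,0.024,0.006,-0.001,0,0,0,0.034]
}}

```text
time: 19.82
eef_pos: [0.5144, 0.203, 0.0599]
tcp_rot: [0.996, 0.091, -0.0, 0.0]
contact_force: [-2.5, -1.9, 1.7]
opening: -0.001
finger_force: 1.3
```

```bash
python3 -c "
from v import *
a=th();wr(a-2,.022)"
```

```text
theta 100.46 r 0.1718 push 2.78
pos [0.5144 0.203  0.0599] yang -79.5 t 19.82 F [-2.47 -1.93  1.74] | delta [ 0.0059 -0.0003 -0.0001] [0.0003 0.0001 0.0355]
```

Call:
{"fn": "carry_out", "kwargs": {
  "deltas": [0.0015,0,0,0,0,0.008,0.003,0,0,0,0,0.016,0.0045,0,0,0,0,0.024,0.006,-0.0005,0,0,0,0.034]
}}

```text
time: 20.32
eef_pos: [0.5201, 0.2047, 0.0599]
tcp_rot: [0.997, 0.075, -0.0, 0.0]
contact_force: [-2.7, -1.6, 0.2]
opening: 0.007
finger_force: 1.5
```

```bash
python3 -c "
from v import *
a=th();wr(a-2,.022)"
```

```text
theta 98.48 r 0.1718 push 2.92
pos [0.5201 0.2047 0.0599] yang -81.44 t 20.32 F [-2.71 -1.61  0.22] | delta [ 0.0059 -0.0003 -0.0001] [0.0002 0.0003 0.0363]
```

Call:
{"fn": "carry_out", "kwargs": {
  "deltas": [0.0015,0,0,0,0,0.008,0.003,0,0,0,0,0.016,0.0045,0,0,0,0,0.024,0.006,-0.0005,0,0,0,0.035]
}}

```text
time: 20.82
eef_pos: [0.5238, 0.2058, 0.059]
tcp_rot: [0.998, 0.057, -0.003, 0.0]
contact_force: [-7.9, -2.8, 2.1]
opening: 0.002
finger_force: 4.0
```

```bash
python3 -c "
from v import *
a=th();wr(a-2,.022)"
```

```text
theta 97.2 r 0.1719 push 8.16
pos [0.5238 0.2058 0.059 ] yang -83.44 t 20.82 F [-7.88 -2.8   2.06] | delta [ 0.0059 -0.0002 -0.0011] [0.0006 0.0061 0.0238]
```

Call:
{"fn": "carry_out", "kwargs": {
  "deltas": [0.001,0,0,0,0,0.003,0.002,0,0,0,0,0.006,0.002,0,0,0,0,0.006]
}}

```text
time: 21.2
eef_pos: [0.5247, 0.206, 0.0585]
tcp_rot: [0.999, 0.054, -0.004, 0.0]
contact_force: [-9.1, -2.6, 2.7]
opening: -0.0
finger_force: 4.6
```

```bash
python3 -c "
from v import *
a=th()"
```

```text
theta 96.9 r 0.1719 push 9.32
```

Call:
{"fn": "carry_out", "kwargs": {
  "deltas": [0.001,0,0,0,0,0.003,0.002,0,0,0,0,0.006,0.003,0,0,0,0,0.009,0.003,0,0,0,0,0.009]
}}

```text
time: 21.7
eef_pos: [0.5261, 0.2063, 0.0578]
tcp_rot: [0.999, 0.05, -0.007, 0.001]
contact_force: [-11.7, -1.2, 3.6]
opening: 0.001
finger_force: 6.0
```

```bash
python3 -c "
from v import *
a=th()"
```

```text
theta 96.42 r 0.1719 push 11.79
```

Call:
{"fn": "carry_out", "kwargs": {
  "deltas": [0.001,0,0,0,0,0.003,0.002,0,0,0,0,0.006,0.002,0,0,0,0,0.006]
}}

```text
time: 22.08
eef_pos: [0.527, 0.2066, 0.0574]
tcp_rot: [0.999, 0.047, -0.008, 0.001]
contact_force: [-13.6, -1.3, 4.0]
opening: 0.002
finger_force: 6.9
```

```bash
python3 -c "
from v import *
a=th()"
```

```text
theta 96.11 r 0.1719 push 13.76
```

Call:
{"fn": "carry_out", "kwargs": {
  "deltas": [0.001,0,0,0,0,0.003,0.002,0,0,0,0,0.006,0.002,0,0,0,0,0.006]
}}

```text
time: 22.45
eef_pos: [0.5286, 0.2069, 0.0572]
tcp_rot: [0.999, 0.044, -0.008, 0.0]
contact_force: [-13.9, -0.9, 3.9]
opening: 0.004
finger_force: 7.3
```

```bash
python3 -c "
from v import *
a=th()"
```

```text
theta 95.57 r 0.1719 push 14.03
```

Call:
{"fn": "carry_out", "kwargs": {
  "deltas": [0.002,0,0,0,0,0.012,0.004,0,0,0,0,0.026,0.006,0,0,0,0,0.04,0.008,0,0,0,0,0.055]
}}

```text
time: 22.95
eef_pos: [0.5363, 0.2085, 0.0573]
tcp_rot: [1.0, 0.016, -0.009, -0.0]
contact_force: [-14.6, 3.1, 3.4]
opening: 0.002
finger_force: 7.6
```

```bash
python3 -c "
from v import *
a=th()"
```

```text
theta 92.94 r 0.1719 push 14.52
```

Call:
{"fn": "carry_out", "kwargs": {
  "deltas": [0.002,0,0,0,0,0.014,0.004,0,0,0,0,0.03,0.006,0,0,0,0,0.045,0.008,-0.0005,0,0,0,0.06,0.0095,-0.0005,0,0,0,0.07]
}}

```text
time: 23.58
eef_pos: [0.5458, 0.2099, 0.0573]
tcp_rot: [1.0, -0.019, -0.009, -0.0]
contact_force: [-14.7, 4.3, 3.1]
opening: -0.001
finger_force: 7.8
```

```bash
python3 - <<'E'
from v import *
a=th()
im,d=ctrl.read_camera("side");np.savez("s7.npz",im=im,d=d)
cv2.imwrite("pics/s7.png",cv2.resize(im[150:225,175:275,::-1],(800,600),interpolation=cv2.INTER_CUBIC))
E
```

```text
theta 89.74 r 0.1718 push 14.89
```

View pics/s7.png

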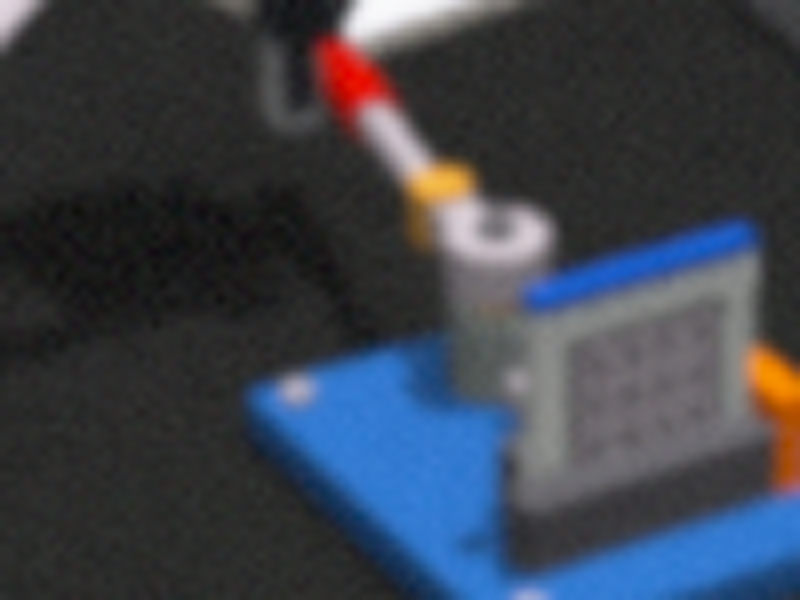

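The handle bends over at the hinge (brass (440,190)), panel clamped against the stop. Travel since give-way ≈ 18.5 mm (0.15 rad): letting go.

Call:
{"fn": "carry_out", "kwargs": {
  "deltas": [-0.006,0,0,0,0,0,-0.013,0,0,0,0,0,-0.022,0,0,0,0,0,-0.035,0,0,0,0,0,-0.055,0,0,0,0,0]
}}

```text
time: 24.25
eef_pos: [0.499, 0.211, 0.0608]
tcp_rot: [1.0, -0.019, 0.003, -0.001]
contact_force: [-0.2, -0.3, 1.1]
opening: 0.003
finger_force: 0.0
```

Call:
{"fn": "carry_out", "kwargs": {
  "deltas": [0,0,-0.02,0,0,0,0,0,-0.06,0,0,0,0,0,-0.12,0,0,0,0,-0.05,-0.16,0,0,0,0,-0.11,-0.18,0,0,0]
}}

```text
time: 24.88
eef_pos: [0.5042, 0.3201, 0.2442]
tcp_rot: [1.0, -0.02, 0.005, -0.002]
contact_force: [1.2, -0.5, -0.1]
opening: 0.003
finger_force: 0.0
```

```bash
python3 - <<'E'
from v import *
from m import proj,rect
im,d=ctrl.read_camera("top")
hsv=cv2.cvtColor(im,cv2.COLOR_RGB2HSV);H,S,V=[hsv[...,i].astype(int) for i in range(3)];X,Y,Z=np.moveaxis(cloud("top",d),-1,0)
rect(proj("top",(H>100)&(H<122)&(S>120)&(V>60)&(Z>.1)&(Z<.13)&(X>.5)&(X<.66)&(Y<0)&(Y>-.12),.12),"bluetop")
m=((H<8)|(H>172))&(S>140)&(V>70)&(X>.3)&(X<.65)&(Y>.1)&(Y<.4)
P=proj("top",m,.08);rect(P,"red");q=P.mean(0)-B;print("ang bolt->red",np.degrees(np.arctan2(q[1],q[0])))
cv2.imwrite("pics/t8.png",cv2.resize(im[130:250,170:330,::-1],(800,600),interpolation=cv2.INTER_CUBIC))
E
```

```text
bluetop rectc [579.3 -58.9] size [88.6  9.6] ang 7.7 mean [578.5 -59.1] pca 7.89 109
red rectc [544.4 209. ] size [22.2 90.2] ang 7.4 mean [544.9 206.3] pca -82.86 216
ang bolt->red 97.54249759600388
```

View pics/t8.png

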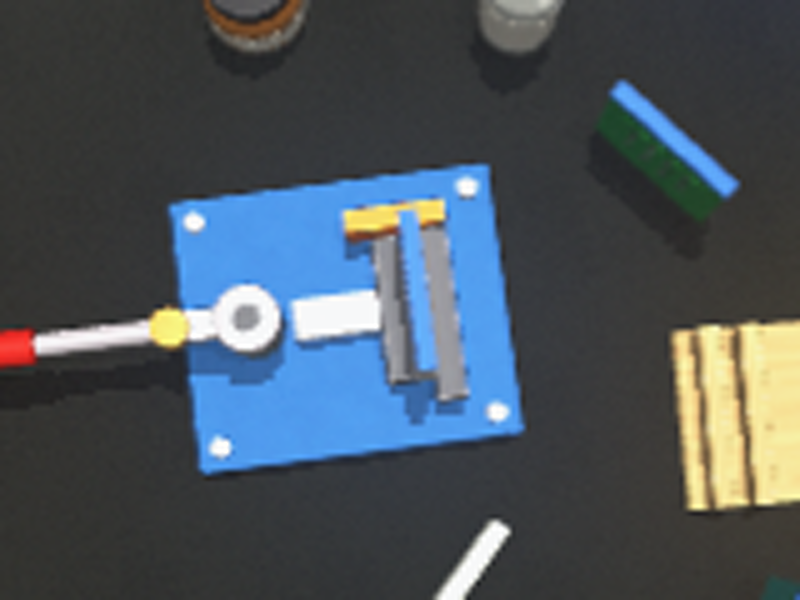

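The wrench is straight again (head (245,318), hinge (168,327), sleeve (15,348) in line) and the panel stands clamped against the stop.

```bash
python3 -c "
from plant import ctrl
print(ctrl.sign_off())"
```

```text
the job is handed in; nothing more can be done
None
```

I handed the job in at about 25 s. The riveted panel stands on the slot floor against the orange stop. I pushed the wrench about 0.15 rad past where it gave way and let it go. It sprang straight, and the last picture shows the panel still clamped against the stop.

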